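# Put a watch movement away under its sliding glass cover

### The arm

A 6-joint arm with a two-finger parallel gripper is mounted at the origin on a cart in front of the work surface, level with it; the furniture and walls round the work are solid. World frame = base frame: x ahead of the robot, y to its left, z up, the work surface at z = 0. Lengths are in m, angles in rad, forces in N, time in s.
With the tool pointing down it reaches from about 0.25 to 0.725 m from the base axis. Payload 4 kg.
Tool frame: the origin (TCP) lies at the very end of the fingers, on their centre line; the grasp point (between the pads) lies 19 mm behind it; x points along the fingers, z is the direction in which the jaws open and shut, and the axes are right-handed (so a half turn about x gives the same grasp; the last joint's range is limited). The gripper opens to 85 mm and grips with 20 to 120 N. Pads are 22 mm wide; open, the fingers measure 114 mm over their backs; the gripper's body (76 mm by 85 mm) begins 54 mm behind the grasp point. The pads swing forward as they close: fully open they stand 13 mm farther back than shut.
Start: joints at [-1.32, 0.241, 0.005, 1.335, 0, 1.571], TCP at [0.124, -0.484, 0.231] pointing down, gripper open.
Joint ranges: [-2.72, 2.72], [-1.05, 1.87], [-1.09, 1.28], [-1.99, 2.15], [-1.42, 1.44], [-3.14, 3.14]. Speed limits (rad/s): [2.79, 2.79, 3.14, 3.14, 3.14, 3.14].

### API

Orientations are given as a unit quaternion [x, y, z, w].
In Python, from workcell import bot gives the robot as it stands.
- The arm moves only by the tool apply_moves, never from a script. Its argument "targets" is one flat list of numbers, 7 for each row, row after row: the shift along the tool's x, y, z in units of 25 cm (1.0 is 25 cm), then the turn, a rotation vector about the tool's x, y, z in units of 0.5 rad (1.0 is 0.5 rad), then the opening, from 0 (shut) to 1 (fully open). In form: [tx, ty, tz, wx, wy, wz, claw, tx, ty, tz, wx, wy, wz, claw, ...]. A call has 1 to 12 rows; each row is the pose to reach, as a shift and turn from the pose commanded when the call began, along the tool's axes at that moment; what a row does not reach only later rows make up. A row lasts 1/12 s, in which the tool goes at most 41.7 mm and 7.16 degrees, less where a joint would pass 70% of its speed; a pose out of reach is approached as far as the arm can. A call with a number of a shift or a turn outside -1 to 1 is refused whole. A call with a gripper value outside its range is refused whole. The fingers move at their own pace and stop on an object; the grip force is fixed at half the most. Time passes only in rows, so rows that repeat a pose let the fingers close. It gives the time, the measured TCP pose, the force and the opening at its end, in the units of the state.
- bot.get_obs(): the state, without advancing time (a new reading comes with each control period).
- bot.camera(name): name is "side" or "top"; returns (picture, depth): 384x512x3 uint8, red, green, blue; 384x512 float32, m along the optical axis (not along the pixel's ray), 0 where there is no reading.
- bot.camera_params(name): a dict with "fx", "fy", "cx", "cy" (pixels), "dist" ([k1, k2, p1, p2, k3] as OpenCV has them; the pictures are not rectified), "T" (4x4, takes a point from camera to world coordinates). Camera axes: x right, y up, looking along -z (the intrinsics and any distortion apply to the point x, -y, -z); pixel columns grow to the right and rows downward; lengths in m; the calibration is good to about 2 mm. A picture is of the moment at which its call begins. camera_params takes no time and is no camera call.
- bot.job_done(): hands the job in, once; it reports no verdict.
The state is a dict: "clock": time; "joint_pos": joint angles; "joint_vel": joint speeds; "tau": joint torques, N m; "eef_pos": TCP position; "tool_rot": TCP orientation; "ft_force": force on the tool from outside, world axes, zero at the start; "ft_torque": the same for the moment, N m; "grip_width": finger opening in m.
Only numpy, scipy, OpenCV 4.12 (cv2) and the standard library are available. Lean on these libraries where they do the work, as an engineer would, in place of code of your own. Each camera call takes 0.05 s, during which the arm holds its last target.

### The job

Put the watch movement that lies on the round black block away in the wooden case: lower it flat into the round seat in the case's front well (set it down, do not drop it) and let go. Then close the case: press a fingertip on the rubber strip of the glass cover and draw the cover towards the case's front until it snaps past its spring catches and is fully home. The case is delicate and its thin glass cracks at 20 N, so press only as hard as keeps the fingertip from slipping; leave the loupe, the screwdriver and the brass box where they lie.

Things in the scene. Friction and masses are not known exactly. Their poses are not given: they have to be found in the camera images.
- movement_case: Dark wooden case, 146 (x) x 108 (y) mm, walls 22 mm high, fixed. Origin: centre of its underside; -x is its front, towards the robot (yaw within 0.3 rad), z up. Over it, on four corner screws, a brass frame 10 mm high. Front half: open well, 86 mm wide in the frame, floor 7 mm up. Back half closed, 21 mm up; over it, in grooves of the frame, is parked a clear glass cover, 68 x 90 x 4 mm.
- cover (a joint): Slide of the glass cover along the case's x, m: 0 = shut against the frame's front bar, 0.062 = parked fully back; starts 0.050 to 0.060 (front edge at case x = -0.065 + value). Drag 1 N. From 7 to 3 mm before shut, two spring catches resist with up to 6 N more and push it back if it is left there; in the last 2 mm they snap it home and hold it. Its edges run in the grooves and cannot be gripped.
- shut_strip (a point): Mid-height place of the cover's black ribbed rubber finger strip, 20 (x) x 46 (y) mm, when shut: case x -47 mm, 35.6 mm up; fixed to the case. The strip itself is farther back (case +x) by joint cover. The frame is screwed higher or lower to suit each movement and this is not measured: the strip's top is 30 to 41 mm up, to be felt by touch; it gives 1 mm for 15 N, 2 mm at most. Fingertip friction about 1.
- seat (a point): Centre of the flat top of the round white seat in the front well: case x -40 mm, 14 mm above the bench. A pedestal 25 mm across that stands 7 mm over the floor; curved curbs, 3.5 mm higher, at its front and back (inner radius 17 mm, so 1 mm clear of the ring). Its sides towards case +y and -y are open, with 27 mm free there for a finger between ring and frame. Frame top 32 to 42 mm, screw heads to 46 mm up.
- movement_center (a point): Watch movement in a white plastic holder ring: a disc 32 mm across; the ring, to be gripped, is 6.5 mm high (the brass works stand 7 mm high). The point is its centre, half-way up the ring (3.25 mm above its underside). 25 to 50 g. It starts loose on the flat top, 16 mm above the bench, of a round black rubber block 56 mm across, fixed.
- movement: The same movement; origin at the centre of its underside, z up through its face.
- loupe: Bystander: black eye loupe, 30 mm across, 31 mm high, loose. Origin at the centre of its underside.
- screwdriver: Bystander: watch screwdriver, 118 mm long (its y axis), 11 mm thick, loose. Origin under its middle.
- brass_box: Bystander: round brass parts box, 45 mm across, 23 mm high, loose. Origin at the centre of its underside.
Things that resemble listed ones, but are neither listed nor needed, are in the scene too. Of the things like the movement, leave any that is green or pink; of the rest the smaller one is meant.

How it is judged:
By the outcome, as a careful person would: the job done as asked, in the order asked, and still so for the second after the job is handed in, with the robot touching nothing.
It also fails if it takes over 58 s, if anything falls off the work surface, if the arm or the gripper's body presses on something with over 40 N, if the wrist force passes 120 N, or if a joint passes its speed limit or range.

## Working session

There is one attempt and no reset: what is moved stays moved. The work goes in short steps, Python scripts to look and compute and a tool call to move; the robot and the scene stay as the last step left them, time stands still between calls to the robot, and variables do not carry over. Pictures are saved under pics/ and viewed, and the job is handed in when it is done.

Besides the shell and the picture viewer there is one more tool, called as name(argument=value, ...) on one line, values as JSON. apply_moves: Moves the arm, as the interface text tells. Its arguments: {"type":"object","properties":{"targets":{"type":"array"}},"required":["targets"]}

```bash
mkdir -p pics; ls; python3 - <<'E'
from workcell import bot
import cv2,numpy as np
o=bot.get_obs(); print({k:np.round(v,4).tolist() for k,v in o.items()})
for n in ("top","side"):
    p,d=bot.camera(n); c=bot.camera_params(n)
    print(n,{k:np.round(v,4).tolist() for k,v in c.items()})
    cv2.imwrite(f"pics/{n}0.png",cv2.cvtColor(p,cv2.COLOR_RGB2BGR)); np.savez(f"{n}0.npz",p=p,d=d)
E
```

```text
pics
{'clock': 0.0, 'joint_pos': [-1.32, 0.2414, 0.0038, 1.3352, 0.0, 1.5708], 'joint_vel': [-0.0014, 0.0017, 0.0001, -0.0028, -0.0006, -0.0013], 'tau': [-0.0011, -37.2317, 25.2409, 0.017, -0.0001, 0.0], 'eef_pos': [0.124, -0.4838, 0.2304], 'tool_rot': [0.434, 0.5592, -0.4331, 0.558], 'ft_force': [0.6998, -0.0195, 0.3738], 'ft_torque': [-0.0152, -0.0247, -0.0429], 'grip_width': 0.0854}
top {'fx': 450.3939, 'fy': 450.3939, 'cx': 255.547, 'cy': 192.9404, 'dist': [-0.0793, 0.0, 0.0, 0.0, 0.0], 'T': [[0.0253, 0.9973, -0.0683, 0.4101], [-0.9997, 0.0256, 0.0038, -0.2427], [0.0055, 0.0682, 0.9977, 1.1383], [0.0, 0.0, 0.0, 1.0]]}
side {'fx': 372.2599, 'fy': 372.2599, 'cx': 253.88, 'cy': 194.5705, 'dist': [-0.0035, 0.0, 0.0, 0.0, 0.0], 'T': [[-0.9851, 0.099, -0.1407, 0.3708], [-0.1714, -0.497, 0.8507, 0.498], [0.0143, 0.8621, 0.5065, 0.5091], [0.0, 0.0, 0.0, 1.0]]}
```

View pics/top0.png

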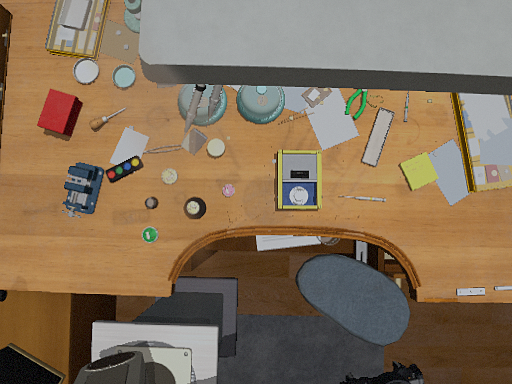

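View pics/side0.png

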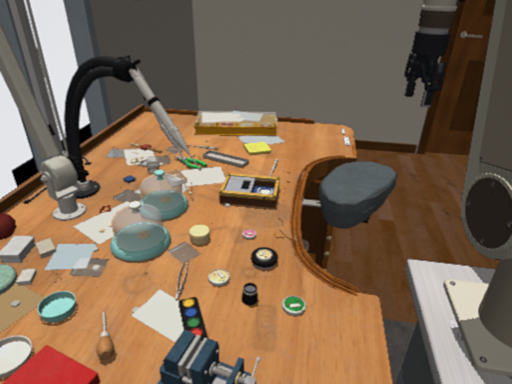

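```bash
cat > h.py <<'E'
import numpy as np,cv2
from workcell import bot
def pw(n,d,u,v,z=None,C=None):
    c=C or bot.camera_params(n); K=np.array([[c['fx'],0,c['cx']],[0,c['fy'],c['cy']],[0,0,1]])
    uv=np.array([[u,v]],float).reshape(-1,1,2)
    q=cv2.undistortPoints(uv,K,np.array(c['dist'])).reshape(2)
    T=np.array(c['T']); r=T[:3,:3]@np.array([q[0],-q[1],-1]); o=T[:3,3]
    if z is None: s=d[int(round(v)),int(round(u))]
    else: s=(z-o[2])/r[2]
    return o+s*r
def proj(n,P):
    c=bot.camera_params(n); K=np.array([[c['fx'],0,c['cx']],[0,c['fy'],c['cy']],[0,0,1]])
    T=np.linalg.inv(np.array(c['T'])); p=np.asarray(P,float).reshape(-1,3)@T[:3,:3].T+T[:3,3]
    p=p*[1,-1,-1]
    return cv2.projectPoints(p,np.zeros(3),np.zeros(3),K,np.array(c['dist']))[0].reshape(-1,2)
def crop(img,u0,v0,u1,v1,s,name):
    cv2.imwrite(name,cv2.resize(cv2.cvtColor(img[v0:v1,u0:u1],cv2.COLOR_RGB2BGR),None,fx=s,fy=s,interpolation=cv2.INTER_CUBIC))
E
python3 - <<'E'
from h import *
f=np.load('top0.npz');p,d=f['p'],f['d']
crop(p,130,160,240,245,7,'pics/c1.png')
crop(p,268,143,330,215,8,'pics/c2.png')
f=np.load('side0.npz');p2,d2=f['p'],f['d']
crop(p2,200,160,320,320,3.7,'pics/c3.png')
for n,u,v in (('block',195,208),('big',169,176),('pink',228,190),('green',150,235),('loupe',151,202),('box',216,147),('sd',360,197),('case',299,180)):
    print(n,pw('top',d,u,v).round(4))
E
```

```text
block [ 0.4452 -0.098   0.0238]
big [ 0.5247 -0.0273  0.0082]
pink [ 0.4933 -0.1774  0.0057]
green [0.3748 0.0161 0.0034]
loupe [0.4572 0.0123 0.0231]
box [ 0.599  -0.1452  0.0236]
sd [ 0.484  -0.5113  0.008 ]
case [ 0.5208 -0.3536  0.0303]
```

View pics/c1.png

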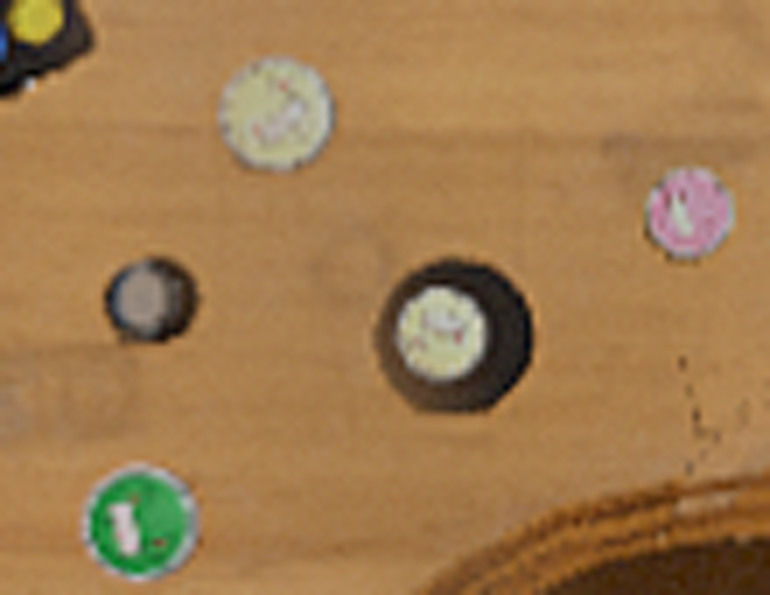

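View pics/c2.png

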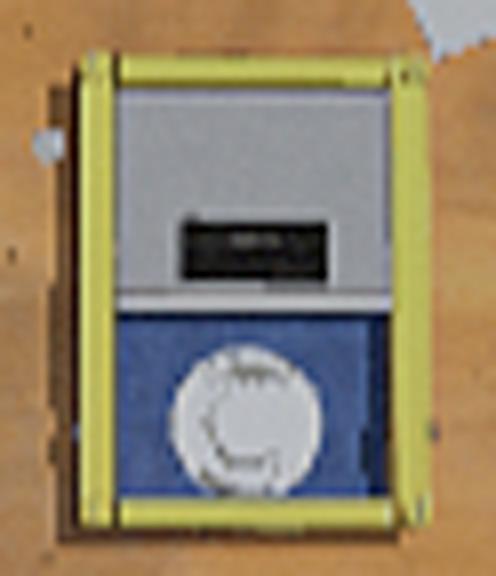

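View pics/c3.png

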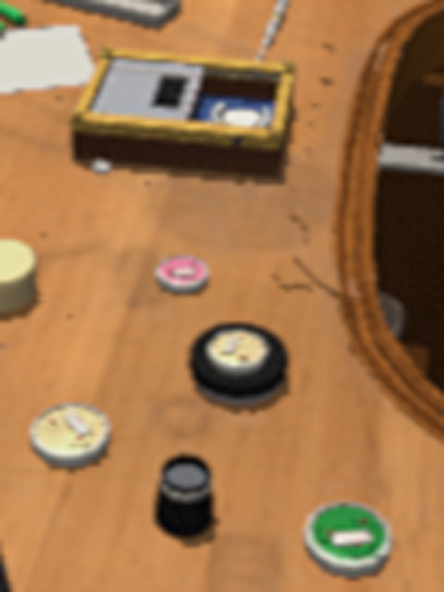

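```bash
python3 - <<'E'
from h import *
f=np.load('top0.npz');p,d=f['p'].astype(int),f['d']
hsv=cv2.cvtColor(f['p'],cv2.COLOR_RGB2HSV)
# frame
m=((hsv[...,0]>22)&(hsv[...,0]<36)&(hsv[...,1]>90)&(hsv[...,2]>100)).astype(np.uint8); m[:140]=0;m[220:]=0;m[:,:265]=0;m[:,335:]=0
ys,xs=np.nonzero(m); print(len(xs),xs.min(),xs.max(),ys.min(),ys.max())
D=d[ys,xs]; Z=np.array([pw('top',d,u,v)[2] for u,v in zip(xs,ys)]); print('frame z',np.percentile(Z,[5,25,50,75,90,98]))
zf=np.median(Z)
W=np.array([pw('top',d,u,v,zf)[:2] for u,v in zip(xs,ys)],np.float32)
r=cv2.minAreaRect(W*1000); print(r)
W2=np.array([pw('top',d,u,v)[:3] for u,v in zip(xs,ys)])
# white seat
s=((hsv[...,1]<50)&(hsv[...,2]>150)).astype(np.uint8); s[:184]=0;s[206:]=0;s[:,:286]=0;s[:,312:]=0
ys,xs=np.nonzero(s);print('seat px',len(xs),xs.mean(),ys.mean(),xs.min(),xs.max(),ys.min(),ys.max())
print('depths seat',[(v,pw('top',d,299,v).round(4).tolist()) for v in range(150,212,3)])
# movement: bright in block
s=(f['p'].min(2)>110).astype(np.uint8); mm=np.zeros_like(s); cv2.circle(mm,(194,208),8,1,-1); s&=mm
ys,xs=np.nonzero(s);print('mov',len(xs),xs.mean(),ys.mean(),xs.min(),xs.max(),ys.min(),ys.max())
print(pw('top',d,xs.mean(),ys.mean(),0.0225))
f2=np.load('side0.npz')
E
```

```text
754 278 321 149 208
frame z [0.02081272 0.03143627 0.03335458 0.03511143 0.03667297 0.03889526]
((524.3372192382812, -354.76336669921875), (146.24526977539062, 106.86710357666016), 1.2156404256820679)
seat px 254 298.5551181102362 195.36220472440945 289 307 186 204
depths seat [(150, [0.6007, -0.3552, 0.0004]), (153, [0.5892, -0.353, 0.024]), (156, [0.5807, -0.3526, 0.0298]), (159, [0.5734, -0.3528, 0.0283]), (162, [0.5657, -0.3528, 0.03]), (165, [0.5583, -0.353, 0.0289]), (168, [0.5511, -0.3534, 0.0269]), (171, [0.5428, -0.3529, 0.0333]), (174, [0.5361, -0.3537, 0.0266]), (177, [0.5283, -0.3535, 0.03]), (180, [0.5208, -0.3536, 0.0303]), (183, [0.5154, -0.356, 0.0075]), (186, [0.4101, -0.2427, 1.1383]), (189, [0.5003, -0.3563, 0.0069]), (192, [0.4921, -0.3556, 0.0158]), (195, [0.4845, -0.3557, 0.0161]), (198, [0.4771, -0.3559, 0.0157]), (201, [0.4698, -0.3565, 0.0106]), (204, [0.4625, -0.3573, 0.0049]), (207, [0.4539, -0.3546, 0.0331]), (210, [0.4476, -0.3581, -0.0006])]
mov 124 192.58064516129033 207.16129032258064 187 198 201 213
[ 0.44711886 -0.09175669  0.0225    ]
```

```bash
cat >> h.py <<'E'
from scipy.spatial.transform import Rotation as R
def plan(pos,jaw,flip=None):
    """jaw: yaw angle (rad) of jaw axis in world (mod pi). prints row numbers"""
    o=bot.get_obs(); r=R.from_quat(o['tool_rot']); M=r.as_matrix()
    best=None
    for j in (jaw,jaw+np.pi):
        z=np.array([np.cos(j),np.sin(j),0]);x=np.array([0,0,-1.]);y=np.cross(z,x)
        T=R.from_matrix(np.stack([x,y,z],1)); w=(r.inv()*T).as_rotvec()
        if best is None or np.linalg.norm(w)<np.linalg.norm(best): best=w
    dp=M.T@(np.array(pos)-o['eef_pos'])
    print('clk',round(o['clock'],2),'pos',o['eef_pos'].round(4),'q6',o['joint_pos'].round(2),'jaw',np.degrees(np.arctan2(M[1,2],M[0,2])).round(1),'w',round(float(o['grip_width']),4),'F',o['ft_force'].round(1))
    print('row',(dp/0.25).round(4).tolist(),(best/0.5).round(3).tolist())
E
python3 - <<'E'
from h import *
plan([0.4471,-0.0918,0.10],0.02)
plan([0.4471,-0.0918,0.10],0.02+np.pi/2)
E
```

```text
clk 0.1 pos [ 0.1239 -0.4838  0.2305] q6 [-1.32  0.24  0.    1.34 -0.    1.57] jaw -75.6 w 0.0851 F [ 0.9 -0.2  0.3]
row [0.5243, 1.6414, -1.1971] [-2.68, -0.003, -0.003]
clk 0.1 pos [ 0.1239 -0.4838  0.2305] q6 [-1.32  0.24  0.    1.34 -0.    1.57] jaw -75.6 w 0.0851 F [ 0.9 -0.2  0.3]
row [0.5243, 1.6414, -1.1971] [0.462, -0.004, 0.0]
```

apply_moves(targets=[0.1,0.82,-0.6,-1,0,0,0.7,0.1,0.82,-0.6,-1,0,0,0.7,0.1,0.82,-0.6,-1,0,0,0.7,0.1,0.82,-0.6,-1,0,0,0.7,0.1,0.82,-0.6,-1,0,0,0.7,0.1,0.82,-0.6,-1,0,0,0.7,0.1,0.82,-0.6,-1,0,0,0.7])

```text
clock: 0.68
eef_pos: [0.2877, -0.2831, 0.2054]
tool_rot: [0.281, 0.65, -0.278, 0.649]
ft_force: [0.2, -0.1, 0.3]
grip_width: 0.0599
```

```bash
python3 -c "
from h import *
plan([0.4471,-0.0918,0.10],0.02)"
```

```text
clk 0.68 pos [ 0.2877 -0.2831  0.2054] q6 [-0.78  0.07 -0.27  1.23  0.    1.6 ] jaw -46.5 w 0.0599 F [ 0.2 -0.1  0.3]
row [0.4241, 0.9881, -0.1157] [-1.665, -0.003, -0.007]
```

apply_moves(targets=[0.42,0.98,-0.11,-1,0,0,0.7,0.42,0.98,-0.11,-1,0,0,0.7,0.42,0.98,-0.11,-1,0,0,0.7,0.42,0.98,-0.11,-1,0,0,0.7,0.42,0.98,-0.11,-1,0,0,0.7,0.42,0.98,-0.11,-1,0,0,0.7,0.42,0.98,-0.11,-1,0,0,0.7,0.42,0.98,-0.11,-1,0,0,0.7])

```text
clock: 1.35
eef_pos: [0.4465, -0.0983, 0.0991]
tool_rot: [0.111, 0.699, -0.111, 0.697]
ft_force: [0.3, -0.0, 0.3]
grip_width: 0.0598
```

```bash
python3 -c "
from h import *
plan([0.4471,-0.0918,0.05],0.02)"
```

```text
clk 1.35 pos [ 0.4465 -0.0983  0.0991] q6 [-0.22  0.27 -0.33  0.98  0.    1.67] jaw -18.0 w 0.0598 F [ 0.3 -0.   0.3]
row [0.1966, 0.0251, -0.0052] [-0.67, -0.006, -0.002]
```

apply_moves(targets=[0.15,0.025,-0.005,-0.67,-0.006,0,0.7,0.15,0.025,-0.005,-0.67,-0.006,0,0.7,0.15,0.025,-0.005,-0.67,-0.006,0,0.7,0.15,0.025,-0.005,-0.67,-0.006,0,0.7,0.15,0.025,-0.005,-0.67,-0.006,0,0.7])

```text
clock: 1.77
eef_pos: [0.4463, -0.0955, 0.064]
tool_rot: [-0.004, 0.706, 0.004, 0.708]
ft_force: [-0.6, -1.4, -0.5]
grip_width: 0.0598
```

```bash
python3 - <<'E'
from h import *
plan([0.4471,-0.0918,0.0185],0.02)
for n in('top','side'):
    p,d=bot.camera(n); u,v=proj(n,[0.4471,-0.0918,0.03])[0].astype(int); crop(p,u-40,v-40,u+40,v+40,6,f'pics/a_{n}.png')
E
```

```text
clk 1.77 pos [ 0.4463 -0.0955  0.064 ] q6 [-0.21  0.3  -0.38  0.88 -0.    1.35] jaw 0.7 w 0.0598 F [-0.6 -1.4 -0.5]
row [0.1821, 0.0147, 0.0028] [-0.017, 0.006, 0.002]
```

View pics/a_side.png

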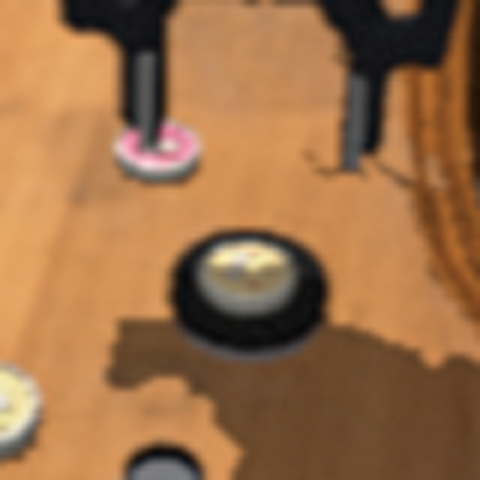

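apply_moves(targets=[0.06,0.0147,0.0028,-0.017,0.006,0,0.7,0.12,0.0147,0.0028,-0.017,0.006,0,0.7,0.16,0.0147,0.0028,-0.017,0.006,0,0.7,0.18,0.0147,0.0028,-0.017,0.006,0,0.7,0.18,0.0147,0.0028,-0.017,0.006,0,0.7,0.18,0.0147,0.0028,-0.017,0.006,0,0.7])

```text
clock: 2.37
eef_pos: [0.4475, -0.0912, 0.0191]
tool_rot: [-0.008, 0.707, 0.008, 0.707]
ft_force: [0.3, 0.3, 0.9]
grip_width: 0.0596
```

```bash
python3 - <<'E'
from h import *
plan([0.4471,-0.0918,0.0185],0.02)
E
```

```text
clk 2.37 pos [ 0.4475 -0.0912  0.0191] q6 [-0.2   0.37 -0.43  0.77 -0.    1.35] jaw 1.3 w 0.0596 F [0.3 0.3 0.9]
row [0.0025, -0.0024, -0.0017] [0.005, 0.0, 0.001]
```

apply_moves(targets=[0,0,0,0,0,0,0.5,0,0,0,0,0,0,0.4,0,0,0,0,0,0,0.33,0,0,0,0,0,0,0.33,0,0,0,0,0,0,0.33,0,0,0,0,0,0,0.33,0,0,0,0,0,0,0.33])

```text
clock: 2.95
eef_pos: [0.448, -0.0911, 0.0198]
tool_rot: [-0.009, 0.706, 0.008, 0.708]
ft_force: [-1.1, -0.0, 6.0]
grip_width: 0.029
```

apply_moves(targets=[0,0,0,0,0,0,0.45,0,0,0,0,0,0,0.6,0,0,0,0,0,0,0.65,-0.15,0,0,0,0,0,0.65,-0.15,0,0,0,0,0,0.65,-0.15,0,0,0,0,0,0.65,-0.15,0,0,0,0,0,0.65])

```text
clock: 3.53
eef_pos: [0.4475, -0.0909, 0.0563]
tool_rot: [-0.009, 0.707, 0.008, 0.707]
ft_force: [-0.0, 0.3, -0.0]
grip_width: 0.0555
```

```bash
python3 - <<'E'
from h import *
plan([0.4475,-0.0918,0.055],0.02-np.pi/2)
p,d=bot.camera('side'); np.savez('side1.npz',p=p,d=d)
u,v=proj('side',[0.4471,-0.0918,0.02])[0].astype(int); crop(p,u-40,v-40,u+40,v+40,6,'pics/b_side.png')
E
```

```text
clk 3.53 pos [ 0.4475 -0.0909  0.0563] q6 [-0.2   0.32 -0.39  0.86 -0.    1.35] jaw 1.3 w 0.0555 F [-0.   0.3 -0. ]
row [0.0052, -0.0036, 0.0001] [-3.135, -0.0, 0.002]
```

View pics/b_side.png

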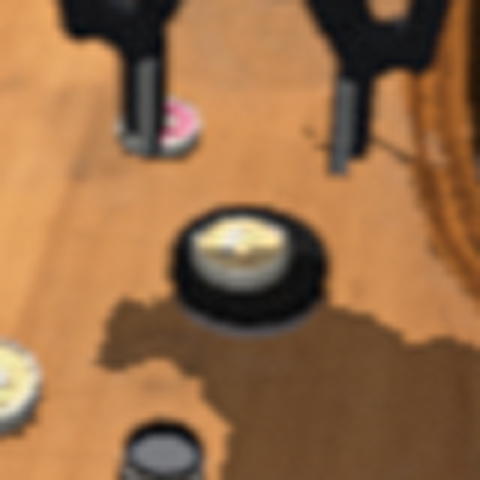

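```bash
python3 - <<'E'
from h import *
f=np.load('side1.npz');p,d=f['p'],f['d']
u0,v0=(proj('side',[0.4471,-0.0918,0.02])[0].astype(int)-40)
c=bot.camera_params('side')
pts=[]
for v in range(v0,v0+32):
    for u in range(u0+15,u0+70):
        if d[v,u]>0:
            q=pw('side',d,u,v,C=c)
            if q[2]>0.04 and abs(q[1]+.091)<.02: pts.append([*q,u-u0,v-v0])
P=np.array(pts); 
for s in (P[P[:,0]<.4475],P[P[:,0]>.4475]):
    i=np.argsort(s[:,2])[:8]; print(s[i].round(4))
# movement
M=[]
for v in range(v0+25,v0+60):
    for u in range(u0+20,u0+60):
        if p[v,u].min()>120 and d[v,u]>0:
            q=pw('side',d,u,v,C=c)
            if .015<q[2]<.03: M.append(q)
M=np.array(M);print(len(M),M.min(0),M.max(0),M.mean(0))
E
```

```text
[[ 0.4196 -0.083   0.0634 54.     28.    ]
 [ 0.4156 -0.0823  0.0645 56.     28.    ]
 [ 0.4136 -0.0816  0.0653 57.     28.    ]
 [ 0.4174 -0.0805  0.0656 55.     28.    ]
 [ 0.4177 -0.0824  0.0666 55.     27.    ]
 [ 0.4196 -0.0813  0.0671 54.     27.    ]
 [ 0.4122 -0.0854  0.0675 58.     26.    ]
 [ 0.4102 -0.085   0.0681 59.     26.    ]]
[[ 0.4756 -0.0854  0.0634 26.     24.    ]
 [ 0.4789 -0.0813  0.0634 24.     25.    ]
 [ 0.4769 -0.0814  0.0637 25.     25.    ]
 [ 0.4807 -0.0803  0.0639 23.     25.    ]
 [ 0.4759 -0.098   0.064  27.     20.    ]
 [ 0.4757 -0.0855  0.0657 26.     23.    ]
 [ 0.4787 -0.0802  0.0668 24.     24.    ]
 [ 0.4758 -0.097   0.0671 27.     19.    ]]
65 [ 0.43550221 -0.10585571  0.01966063] [ 0.46180408 -0.07438368  0.02427359] [ 0.44883942 -0.09253984  0.02218124]
```

apply_moves(targets=[0.08,-0.0036,0.004,0,0,0,0.65,0.14,-0.0036,0.004,0,0,0,0.65,0.165,-0.0036,0.004,0,0,0,0.65,0.165,-0.0036,0.004,0,0,0,0.65,0.165,-0.0036,0.004,0,0,0,0.65,0.165,-0.0036,0.004,0,0,0,0.5])

```text
clock: 4.08
eef_pos: [0.4487, -0.0919, 0.0153]
tool_rot: [-0.009, 0.707, 0.008, 0.707]
ft_force: [-0.4, -0.6, 0.4]
grip_width: 0.045
```

apply_moves(targets=[0,0,0,0,0,0,0.42,0,0,0,0,0,0,0.38,0,0,0,0,0,0,0.34,0,0,0,0,0,0,0.34,0,0,0,0,0,0,0.34,0,0,0,0,0,0,0.34])

```text
clock: 4.58
eef_pos: [0.4489, -0.092, 0.016]
tool_rot: [-0.009, 0.707, 0.008, 0.708]
ft_force: [-1.4, -0.0, 5.3]
grip_width: 0.0297
```

```bash
python3 - <<'E'
from h import *
p,d=bot.camera('side'); np.savez('side2.npz',p=p,d=d)
u,v=proj('side',[0.4471,-0.0918,0.02])[0].astype(int); crop(p,u-40,v-40,u+40,v+40,8,'pics/d_side.png')
print(bot.get_obs()['grip_width'],bot.get_obs()['ft_force'])
E
```

```text
0.029590887149858636 [-1.00517229  0.56920423  6.50057394]
```

View pics/d_side.png

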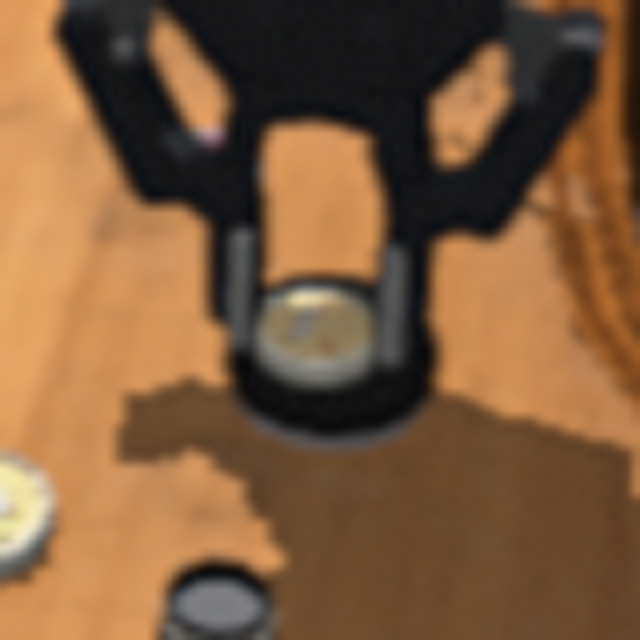

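apply_moves(targets=[0,0,0,0,0,0,0.42,0,0,0,0,0,0,0.55,0,0,0,0,0,0,0.65,-0.15,0,0,-1,0,0,0.65,-0.15,0,0,-1,0,0,0.65,-0.15,0,0,-1,0,0,0.65,-0.15,0,0,-1,0,0,0.65,-0.15,0,0,-1,0,0,0.65])

```text
clock: 5.3
eef_pos: [0.4484, -0.0918, 0.0526]
tool_rot: [-0.184, 0.683, 0.183, 0.683]
ft_force: [0.4, 0.1, -0.8]
grip_width: 0.0556
```

apply_moves(targets=[0,0,0,-1,0,0,0.65,0,0,0,-1,0,0,0.65,0,0,0,-1,0,0,0.65,0,0,0,-1,0,0,0.65])

```text
clock: 5.63
eef_pos: [0.4482, -0.0917, 0.0523]
tool_rot: [-0.347, 0.616, 0.347, 0.616]
ft_force: [0.2, -0.5, -0.5]
grip_width: 0.0553
```

apply_moves(targets=[0,0,0,-1,0,0,0.65,0,0,0,-1,0,0,0.65,0,0,0,-1,0,0,0.65,0,0,0,-1,0,0,0.65])

```text
clock: 5.97
eef_pos: [0.4482, -0.0917, 0.0523]
tool_rot: [-0.489, 0.511, 0.489, 0.511]
ft_force: [-0.0, -0.0, 0.2]
grip_width: 0.0552
```

```bash
python3 - <<'E'
from h import *
plan([0.4489,-0.0920,0.05],0.02+np.pi/2)
E
```

```text
clk 5.97 pos [ 0.4482 -0.0917  0.0523] q6 [-0.2   0.32 -0.39  0.85 -0.   -0.16] jaw 87.4 w 0.0552 F [-0.  -0.   0.2]
row [0.009, -0.003, -0.0009] [-0.129, -0.001, -0.001]
```

apply_moves(targets=[0.05,-0.003,-0.001,-0.13,0,0,0.65,0.1,-0.003,-0.001,-0.13,0,0,0.65,0.135,-0.003,-0.001,-0.13,0,0,0.65,0.149,-0.003,-0.001,-0.13,0,0,0.65,0.149,-0.003,-0.001,-0.13,0,0,0.5,0.149,-0.003,-0.001,-0.13,0,0,0.5])

```text
clock: 6.47
eef_pos: [0.449, -0.0921, 0.0152]
tool_rot: [-0.504, 0.496, 0.504, 0.496]
ft_force: [0.8, 0.6, -0.8]
grip_width: 0.0425
```

```bash
python3 - <<'E'
from h import *
plan([0.4489,-0.0920,0.015],0.02+np.pi/2)
E
```

```text
clk 6.47 pos [ 0.449  -0.0921  0.0152] q6 [-0.2   0.38 -0.43  0.76 -0.   -0.22] jaw 91.0 w 0.0425 F [ 0.8  0.6 -0.8]
row [0.0008, 0.0004, 0.0002] [-0.006, -0.001, -0.001]
```

apply_moves(targets=[0,0,0,0,0,0,0.42,0,0,0,0,0,0,0.38,0,0,0,0,0,0,0.34,0,0,0,0,0,0,0.3,0,0,0,0,0,0,0.25,0,0,0,0,0,0,0.25,0,0,0,0,0,0,0.25])

```text
clock: 7.05
eef_pos: [0.4497, -0.0921, 0.0163]
tool_rot: [0.505, -0.495, -0.504, -0.496]
ft_force: [-1.4, 0.5, 4.8]
grip_width: 0.0285
```

apply_moves(targets=[-0.05,0,0,0,0,0,0.25,-0.1,0,0,0,0,0,0.25,-0.2,0,0,0,0,0,0.25,-0.3,0,0,0,0,0,0.25,-0.3,0,0,0,0,0,0.25,-0.3,0,0,0,0,0,0.25])

```text
clock: 7.55
eef_pos: [0.4507, -0.0924, 0.0919]
tool_rot: [0.506, -0.495, -0.503, -0.496]
ft_force: [-0.1, -0.2, -1.4]
grip_width: 0.0285
```

```bash
python3 - <<'E'
from h import *
plan([0.4843,-0.3556,0.10],0.02+np.pi/2)
o=bot.get_obs(); print(o['ft_force'],o['eef_pos'])
for n in('side','top'):
    p,d=bot.camera(n); np.savez(n+'3.npz',p=p,d=d)
    u,v=proj(n,o['eef_pos'])[0].astype(int); crop(p,u-35,v-35,u+35,v+35,8,f'pics/e_{n}.png')
E
```

```text
clk 7.55 pos [ 0.4507 -0.0924  0.0919] q6 [-0.2   0.27 -0.34  0.95 -0.   -0.22] jaw 91.0 w 0.0285 F [-0.1 -0.2 -1.4]
row [-0.0301, -0.1161, -1.0549] [-0.005, -0.003, 0.009]
[-0.14931856 -0.2108819  -1.37674113] [ 0.45069121 -0.09243579  0.09191671]
```

View pics/e_side.png

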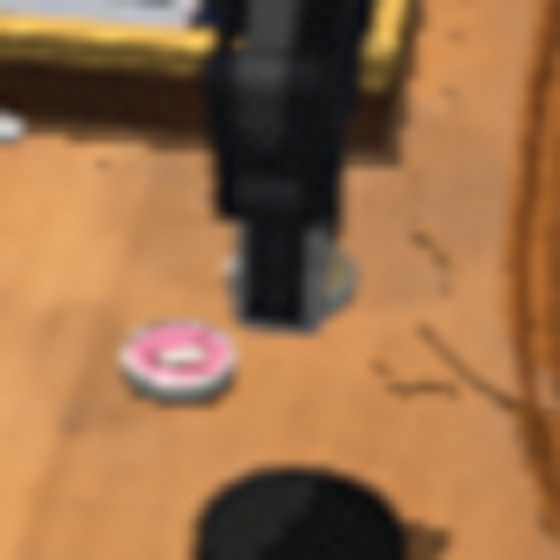

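View pics/e_top.png

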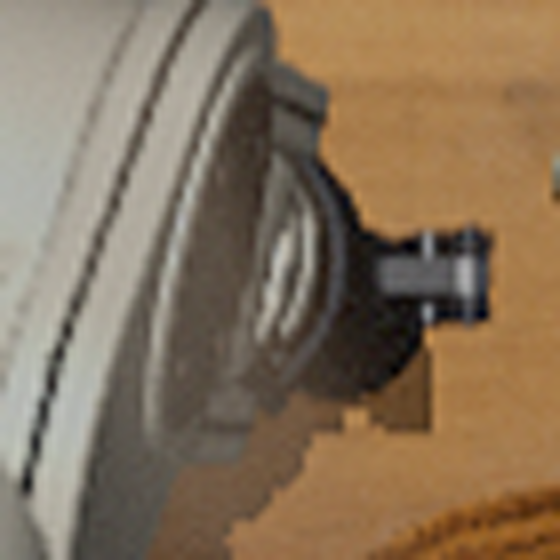

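```bash
cat >> h.py <<'E'
def overlay(n,img,o,dx,dy,dzs,name,s=10,h=28):
    M=R.from_quat(o['tool_rot']).as_matrix(); 
    zj=M[:,2]*np.sign(M[1,2]); xj=np.array([zj[1],-zj[0],0]) # xj ~ +x, zj ~ +y
    c=np.array(o['eef_pos'])+dx*xj+dy*zj
    u,v=proj(n,c)[0].astype(int); 
    big=cv2.resize(cv2.cvtColor(img[v-h:v+h,u-h:u+h],cv2.COLOR_RGB2BGR),None,fx=s,fy=s,interpolation=cv2.INTER_CUBIC)
    t=np.linspace(0,2*np.pi,60)
    for dz,col in zip(dzs,((0,0,255),(255,0,0))):
        q=proj(n,c+0.016*(np.cos(t)[:,None]*xj+np.sin(t)[:,None]*zj)+[0,0,dz])
        q=((q-[u-h,v-h]+.5)*s-.5).astype(int); cv2.polylines(big,[q],True,col,1)
    cv2.imwrite(name,big)
E
python3 - <<'E'
from h import *
o=bot.get_obs(); p=np.load('side3.npz')['p']
overlay('side',p,o,0,0,(-0.0003,0.0062),'pics/f.png')
E
```

```text
(no output)
```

View pics/f.png

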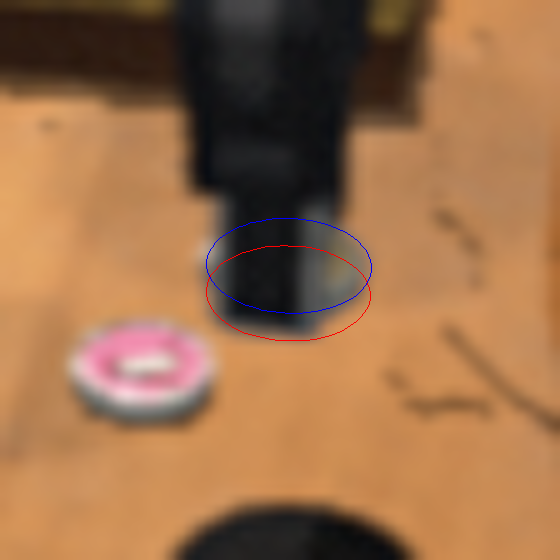

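```bash
python3 - <<'E'
from h import *
p=np.load('side0.npz')['p'].copy(); pt=np.load('top0.npz')['p']
def model(cx,cy,yaw,zf):
    c,s=np.cos(yaw),np.sin(yaw); A=np.array([[c,-s],[s,c]])
    L=[]
    def rect(x0,x1,hy,z): return np.array([[x0,-hy,z],[x1,-hy,z],[x1,hy,z],[x0,hy,z]])
    t=np.linspace(0,2*np.pi,50)
    L=[rect(-.073,.073,.054,zf),rect(-.073,.073,.054,0),np.c_[-.04+.0235*np.cos(t),.0235*np.sin(t),0*t+.007],np.c_[-.04+.017*np.cos(t),.017*np.sin(t),0*t+.0175]]
    return [np.c_[q[:,:2]@A.T+[cx,cy],q[:,2]] for q in L]
for n,img,(u0,v0,u1,v1),s in (('side',p,(212,166,290,216),10),('top',pt,(268,140,332,216),9)):
    big=cv2.resize(cv2.cvtColor(img[v0:v1,u0:u1],cv2.COLOR_RGB2BGR),None,fx=s,fy=s,interpolation=cv2.INTER_CUBIC)
    for q,col in zip(model(.5243,-.3548,.021,.0345),((0,0,255),(255,0,0),(0,255,0),(255,0,255))):
        k=((proj(n,q)-[u0,v0]+.5)*s-.5).astype(int); cv2.polylines(big,[k],True,col,1)
    cv2.imwrite(f'pics/g_{n}.png',big)
E
```

```text
(no output)
```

View pics/g_side.png

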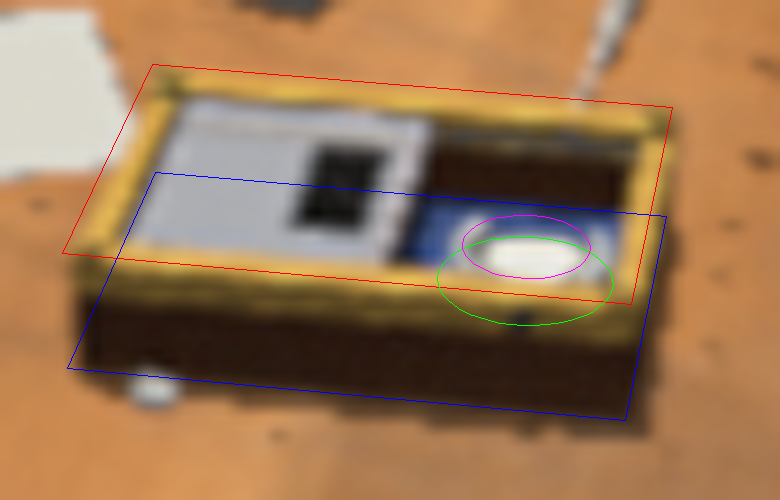

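View pics/g_top.png

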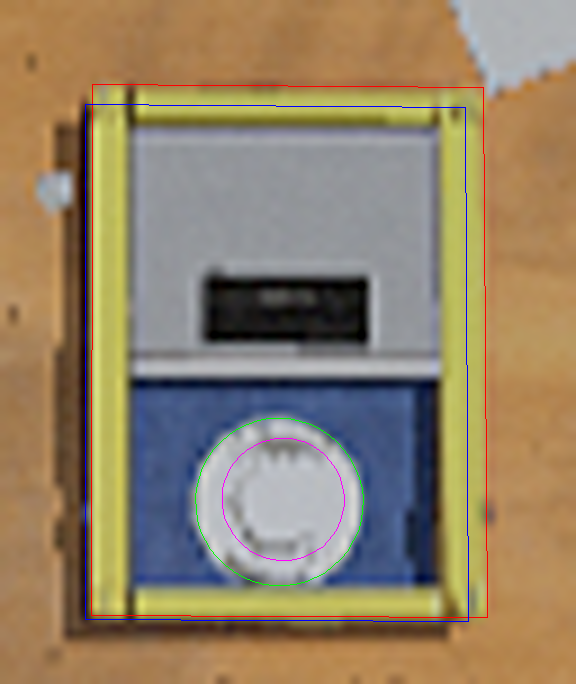

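```bash
cat >> h.py <<'E'
def cmodel(cx,cy,yaw,zf):
    c,s=np.cos(yaw),np.sin(yaw); A=np.array([[c,-s],[s,c]])
    def rect(x0,x1,hy,z): return np.array([[x0,-hy,z],[x1,-hy,z],[x1,hy,z],[x0,hy,z]])
    t=np.linspace(0,2*np.pi,50)
    L=[rect(-.073,.073,.054,zf),rect(-.073,.073,.054,0),np.c_[-.04+.0235*np.cos(t),.0235*np.sin(t),0*t+.007],np.c_[-.04+.0125*np.cos(t),.0125*np.sin(t),0*t+.014]]
    return [np.c_[q[:,:2]@A.T+[cx,cy],q[:,2]] for q in L]
def cdraw(n,img,box,s,par,name):
    u0,v0,u1,v1=box
    big=cv2.resize(cv2.cvtColor(img[v0:v1,u0:u1],cv2.COLOR_RGB2BGR),None,fx=s,fy=s,interpolation=cv2.INTER_CUBIC)
    for q,col in zip(cmodel(*par),((0,0,255),(255,0,0),(0,255,0),(255,0,255))):
        k=((proj(n,q)-[u0,v0]+.5)*s-.5).astype(int); cv2.polylines(big,[k],True,col,1)
    cv2.imwrite(name,big)
E
python3 - <<'E'
from h import *
p=np.load('side0.npz')['p']
cdraw('side',p,(212,166,290,216),10,(.5205,-.352,.021,.0335),'pics/g2.png')
# movement in side0 / top0 by depth-free centroid
hsv=cv2.cvtColor(p,cv2.COLOR_RGB2HSV)
for zz in [0.0225]:
  u0,v0=proj('side',[.4471,-.0918,zz])[0]; print(u0,v0)
crop(p,int(u0)-20,int(v0)-20,int(u0)+20,int(v0)+20,14,'pics/g3.png')
E
```

```text
263.18139684924756 252.84918597427213
```

View pics/g2.png

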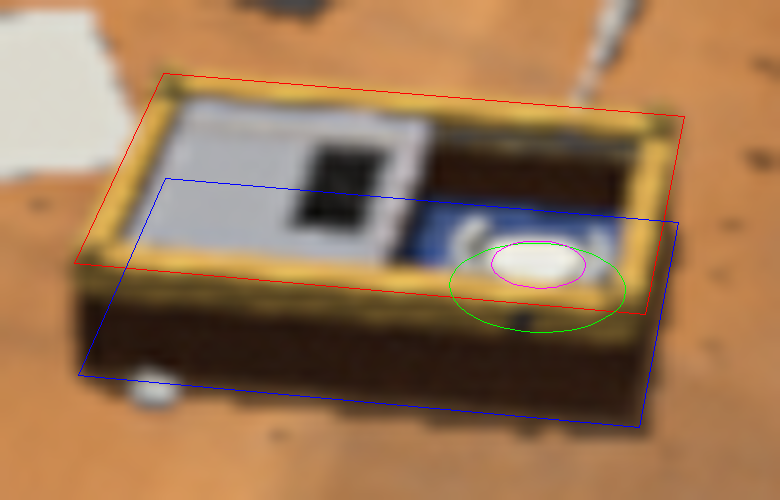

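View pics/g3.png

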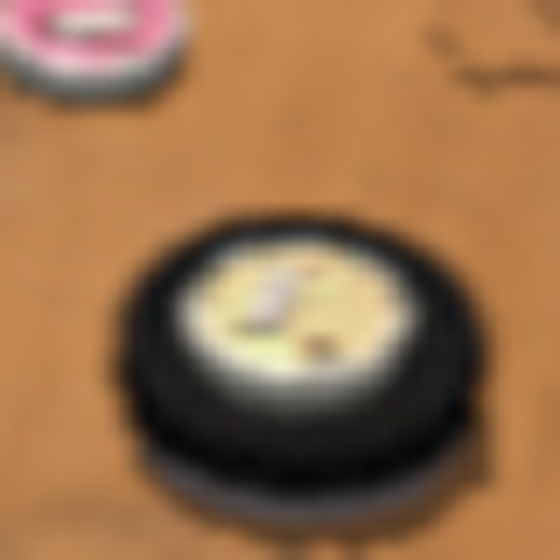

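apply_moves(targets=[-0.03,-0.06,-0.5,0,0,0,0.25,-0.03,-0.11,-0.99,0,0,0,0.25,-0.03,-0.11,-0.99,0,0,0,0.25,-0.03,-0.11,-0.99,0,0,0,0.25,-0.03,-0.11,-0.99,0,0,0,0.25,-0.03,-0.11,-0.99,0,0,0,0.25,-0.03,-0.11,-0.99,0,0,0,0.25,-0.03,-0.11,-0.99,0,0,0,0.25])

```text
clock: 8.32
eef_pos: [0.4798, -0.3407, 0.0956]
tool_rot: [-0.502, 0.497, 0.504, 0.496]
ft_force: [0.1, 0.5, -0.5]
grip_width: 0.0284
```

```bash
python3 - <<'E'
from h import *
plan([0.483,-0.355,0.055],0.02+np.pi/2)
E
```

```text
clk 8.32 pos [ 0.4798 -0.3407  0.0956] q6 [-0.62  0.5   0.03  1.1  -0.   -0.63] jaw 90.8 w 0.0284 F [ 0.1  0.5 -0.5]
row [0.1621, -0.0124, -0.0577] [-0.012, 0.003, -0.005]
```

apply_moves(targets=[0.06,-0.0124,-0.0577,-0.012,0,0,0.25,0.12,-0.0124,-0.0577,-0.012,0,0,0.25,0.16,-0.0124,-0.0577,-0.012,0,0,0.25,0.16,-0.0124,-0.0577,-0.012,0,0,0.25,0.16,-0.0124,-0.0577,-0.012,0,0,0.25])

```text
clock: 8.73
eef_pos: [0.4834, -0.3514, 0.0567]
tool_rot: [-0.505, 0.494, 0.507, 0.493]
ft_force: [0.2, 0.2, -0.6]
grip_width: 0.0287
```

```bash
python3 - <<'E'
from h import *
plan([0.483,-0.355,0.055],0.02+np.pi/2)
o=bot.get_obs()
p,d=bot.camera('side'); np.savez('side4.npz',p=p,d=d)
overlay('side',p,o,0,0,(-0.0003,0.0062),'pics/h1.png',s=12,h=30)
cdraw('side',p,(232,156,292,206),12,(.523,-.352,.021,.0335),'pics/h2.png')
pt,dt=bot.camera('top'); np.savez('top4.npz',p=pt,d=dt)
cdraw('top',pt,(268,140,332,216),9,(.5243,-.3548,.021,.0335),'pics/h3.png')
E
```

```text
clk 8.73 pos [ 0.4834 -0.3514  0.0567] q6 [-0.63  0.56  0.01  1.02 -0.   -0.65] jaw 91.4 w 0.0287 F [ 0.2  0.2 -0.6]
row [0.0067, 0.0018, -0.0143] [0.01, 0.004, -0.006]
```

View pics/h1.png

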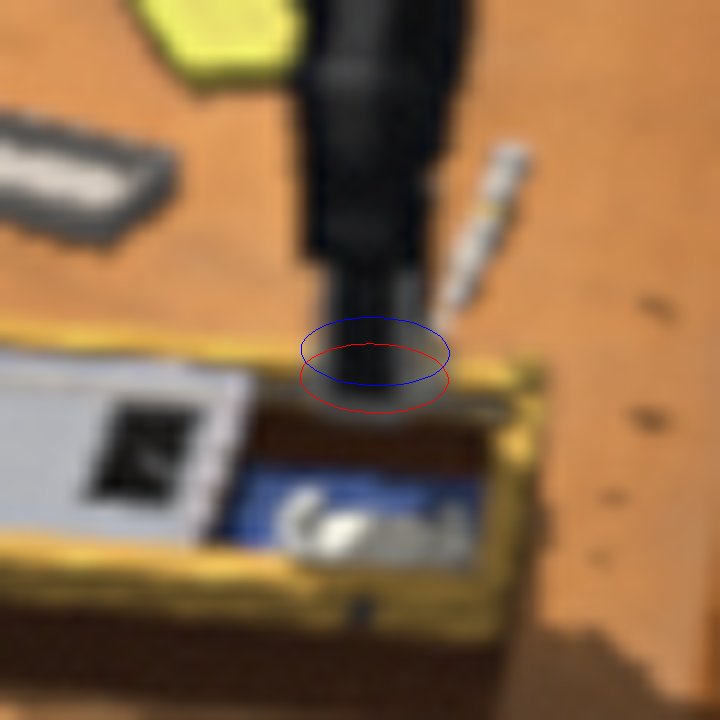

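View pics/h2.png

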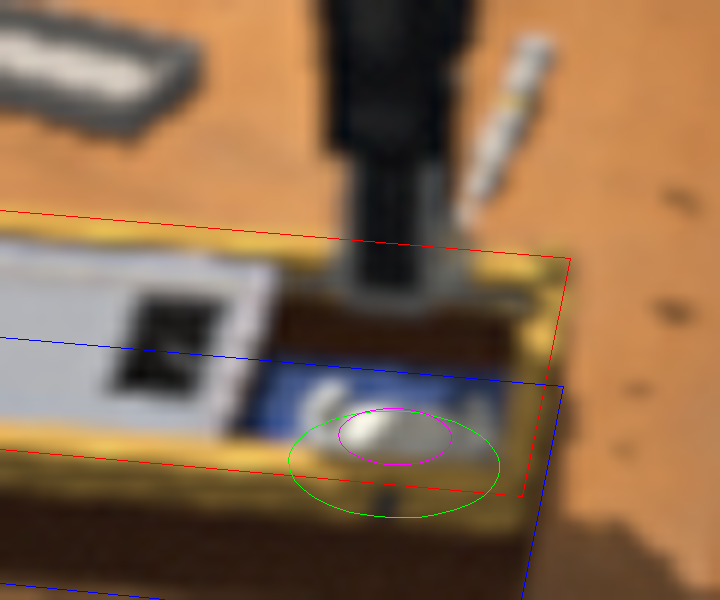

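View pics/h3.png

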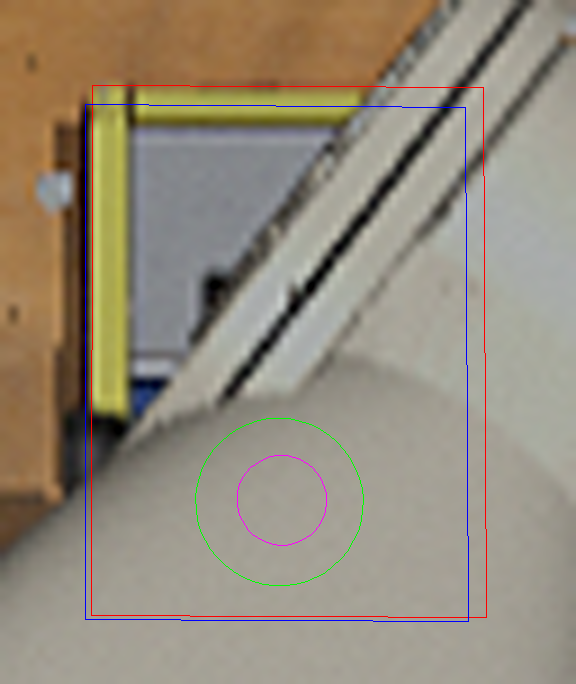

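```bash
python3 - <<'E'
from h import *
o=bot.get_obs()
for n,f,pos in (('3','side3.npz',[.4507,-.0924,.0919]),('4','side4.npz',o['eef_pos'])):
    p=np.load(f)['p']; u,v=proj('side',pos)[0]; print(n,u,v)
    u0,v0=int(u)-20,int(v)-16
    c=p[v0:v0+24,u0:u0+40].astype(float); c=np.clip((c/255)**0.5*255,0,255).astype(np.uint8)
    big=cv2.resize(cv2.cvtColor(c,cv2.COLOR_RGB2BGR),None,fx=19,fy=19,interpolation=cv2.INTER_NEAREST)
    U=int((u-u0+.5)*19); cv2.line(big,(U,0),(U,60),(0,0,255),1)
    for k in range(0,40,5): cv2.putText(big,str(k),(k*19,12),0,.4,(0,255,0))
    cv2.imwrite(f'pics/i{n}.png',big)
E
```

```text
3 262.36030641396985 224.53285300156293
4 264.32647840581865 177.0513672016204
```

View pics/i3.png

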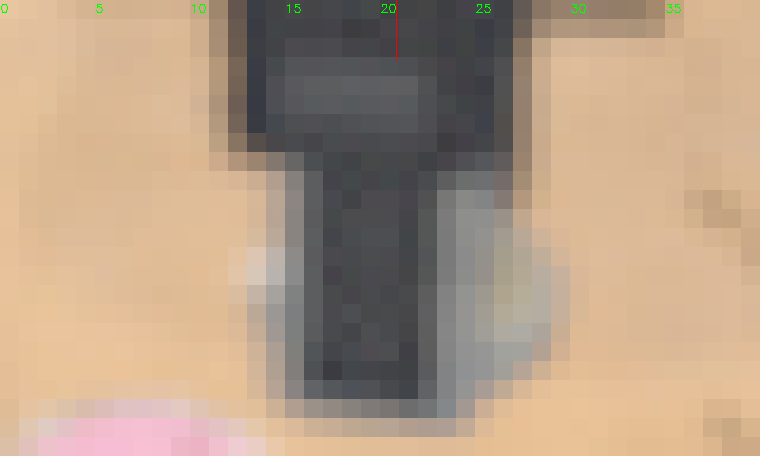

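View pics/i4.png

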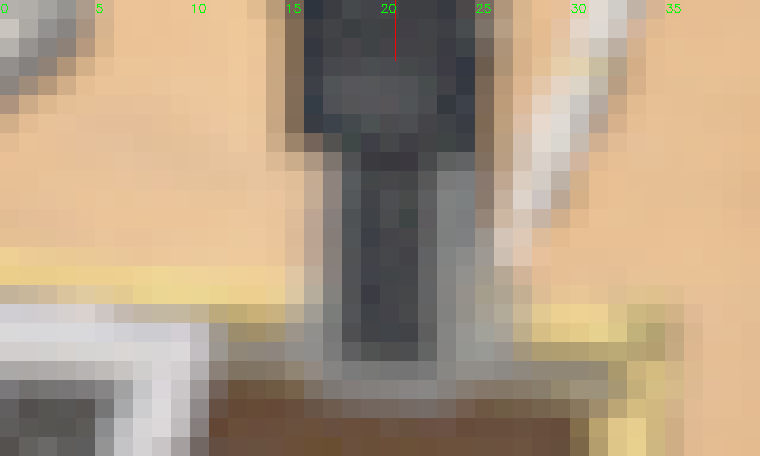

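```bash
python3 - <<'E'
from h import *
p=np.load('side0.npz')['p']
u0,v0=248,180
c=p[v0:v0+24,u0:u0+40]
big=cv2.resize(cv2.cvtColor(c,cv2.COLOR_RGB2BGR),None,fx=19,fy=19,interpolation=cv2.INTER_NEAREST)
for k in range(0,40,5): cv2.putText(big,str(k),(k*19,12),0,.4,(0,255,0))
cv2.imwrite('pics/j.png',big)
for x in (.480,.482,.484):
  for y in (-.3525,-.3555): print(x,y,(proj('side',[x,y,.014])[0]-[u0,v0]).round(2), 'frame front top',(proj('side',[x-.033,y,.0335])[0]-[u0,v0]).round(2))
print(p[190,u0:u0+40].sum(1)); print(p[191,u0:u0+40].sum(1))
E
```

```text
0.48 -0.3525 [17.58 12.06] frame front top [30.27  6.86]
0.48 -0.3555 [17.75 11.51] frame front top [30.41  6.31]
0.482 -0.3525 [16.84 11.99] frame front top [29.51  6.78]
0.482 -0.3555 [17.   11.44] frame front top [29.65  6.24]
0.484 -0.3525 [16.1  11.92] frame front top [28.76  6.71]
0.484 -0.3555 [16.26 11.36] frame front top [28.89  6.16]
[512 509 451 306 150 159 250 287 347 482 484 379 417 577 652 662 664 660
 658 653 610 503 420 501 509 422 443 478 437 309 199 229 343 398 404 404
 405 402 400 394]
[520 505 390 213 130 161 243 295 366 482 497 415 498 655 700 696 693 692
 693 698 694 639 525 528 524 442 451 470 407 268 183 231 341 399 409 411
 407 401 395 393]
```

View pics/j.png

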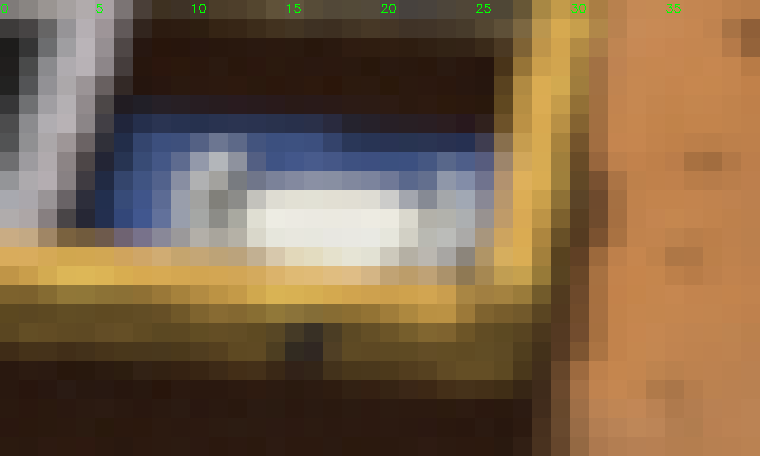

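```bash
python3 - <<'E'
from h import *
plan([0.4825,-0.3555,0.024],0.021+np.pi/2)
E
```

```text
clk 8.83 pos [ 0.4847 -0.3527  0.0585] q6 [-0.63  0.56  0.01  1.02 -0.   -0.65] jaw 91.4 w 0.0283 F [ 0.5  0.  -0.1]
row [0.1379, 0.0091, -0.0109] [0.008, -0.001, 0.0]
```

```bash
python3 - <<'E'
from h import *
for i in range(4):
    o=bot.get_obs(); print(o['clock'],o['eef_pos'].round(5),o['joint_pos'].round(5),o['joint_vel'].round(3)); 
    if i<3: bot.camera('side')
E
```

```text
8.8333 [ 0.48469 -0.35269  0.05846] [-6.28860e-01  5.56280e-01  1.07000e-02  1.02468e+00 -3.90000e-04
 -6.53670e-01] [-0.004 -0.01   0.016 -0.002 -0.     0.001]
8.8833 [ 0.48499 -0.35304  0.05887] [-6.29050e-01  5.55940e-01  1.13100e-02  1.02463e+00 -3.50000e-04
 -6.53700e-01] [-0.005 -0.005  0.009 -0.002 -0.002  0.   ]
8.9333 [ 0.48506 -0.3533   0.05903] [-6.29310e-01  5.55830e-01  1.15700e-02  1.02456e+00 -4.10000e-04
 -6.53740e-01] [-0.005  0.001  0.003 -0.001  0.001 -0.002]
8.9833 [ 0.48504 -0.35342  0.05904] [-6.29500e-01  5.55840e-01  1.16400e-02  1.02451e+00 -3.70000e-04
 -6.53730e-01] [-0.003  0.002  0.001 -0.002 -0.    -0.001]
```

```bash
python3 - <<'E'
from h import *
plan([0.4825,-0.3555,0.030],0.021+np.pi/2)
E
```

```text
clk 8.98 pos [ 0.485  -0.3534  0.059 ] q6 [-0.63  0.56  0.01  1.02 -0.   -0.65] jaw 91.4 w 0.0285 F [ 0.3 -0.4 -1.5]
row [0.1162, 0.0105, -0.0079] [0.006, -0.003, 0.003]
```

apply_moves(targets=[0,0.0105,-0.008,0.006,0,0,0.25,0.02,0.0105,-0.008,0.006,0,0,0.25,0.04,0.0105,-0.008,0.006,0,0,0.25,0.06,0.0105,-0.008,0.006,0,0,0.25,0.08,0.0105,-0.008,0.006,0,0,0.25,0.1,0.0105,-0.008,0.006,0,0,0.25,0.115,0.0105,-0.008,0.006,0,0,0.25,0.115,0.0105,-0.008,0.006,0,0,0.25,0.115,0.0105,-0.008,0.006,0,0,0.25,0.115,0.0105,-0.008,0.006,0,0,0.25])

```text
clock: 9.82
eef_pos: [0.4819, -0.3556, 0.0293]
tool_rot: [0.505, -0.495, -0.505, -0.495]
ft_force: [-0.2, 0.3, 0.0]
grip_width: 0.0283
```

```bash
python3 - <<'E'
from h import *
plan([0.4825,-0.3555,0.0205],0.021+np.pi/2)
o=bot.get_obs(); p,d=bot.camera('side'); overlay('side',p,o,0,0,(-0.0003,0.0062),'pics/k.png',s=14,h=25)
E
```

```text
clk 9.82 pos [ 0.4819 -0.3556  0.0293] q6 [-0.64  0.59 -0.02  0.96 -0.   -0.66] jaw 91.2 w 0.0283 F [-0.2  0.3  0. ]
row [0.0351, -0.0023, 0.0002] [-0.0, -0.001, 0.0]
```

View pics/k.png

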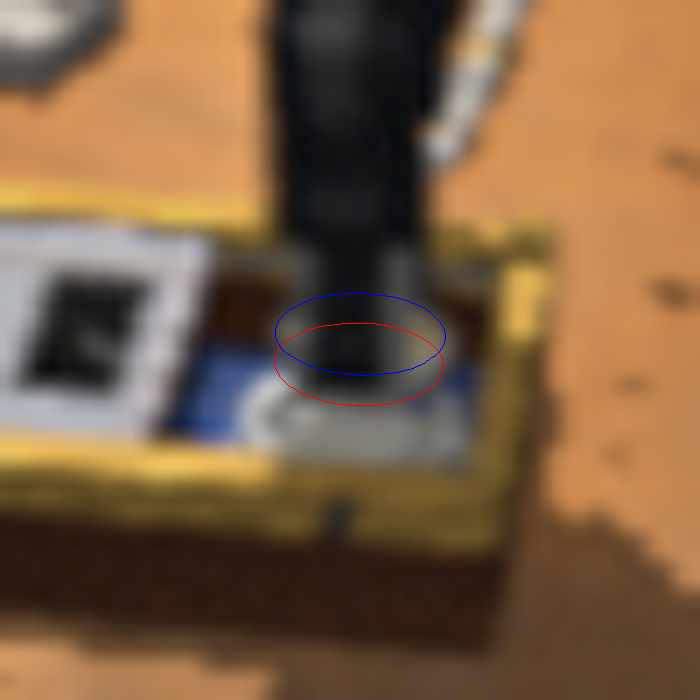

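apply_moves(targets=[0.01,-0.0023,0,0,0,0,0.25,0.02,-0.0023,0,0,0,0,0.25,0.03,-0.0023,0,0,0,0,0.25,0.036,-0.0023,0,0,0,0,0.25,0.036,-0.0023,0,0,0,0,0.25,0.036,-0.0023,0,0,0,0,0.25])

```text
clock: 10.37
eef_pos: [0.4822, -0.3554, 0.0199]
tool_rot: [-0.505, 0.495, 0.505, 0.495]
ft_force: [0.6, 0.1, -0.8]
grip_width: 0.0285
```

```bash
python3 - <<'E'
from h import *
plan([0.4825,-0.3555,0.0165],0.021+np.pi/2)
E
```

```text
clk 10.37 pos [ 0.4822 -0.3554  0.0199] q6 [-0.63  0.6  -0.03  0.94 -0.   -0.66] jaw 91.2 w 0.0285 F [ 0.6  0.1 -0.8]
row [0.0138, -0.0012, -0.0006] [-0.001, -0.0, -0.001]
```

Below here either a curb (~z 0.018) or the seat (~0.0143) is met.

apply_moves(targets=[0.004,-0.0012,0,0,0,0,0.25,0.008,-0.0012,0,0,0,0,0.25,0.012,-0.0012,0,0,0,0,0.25,0.014,-0.0012,0,0,0,0,0.25,0.014,-0.0012,0,0,0,0,0.25,0.014,-0.0012,0,0,0,0,0.25])

```text
clock: 10.87
eef_pos: [0.4828, -0.3555, 0.0167]
tool_rot: [0.505, -0.495, -0.505, -0.495]
ft_force: [0.8, -0.2, -0.3]
grip_width: 0.0285
```

```bash
python3 - <<'E'
from h import *
plan([0.4825,-0.3555,0.0145],0.021+np.pi/2)
E
```

```text
clk 10.87 pos [ 0.4828 -0.3555  0.0167] q6 [-0.63  0.6  -0.03  0.94 -0.   -0.66] jaw 91.2 w 0.0285 F [ 0.8 -0.2 -0.3]
row [0.0088, 0.0012, -0.0001] [-0.0, -0.001, 0.0]
```

apply_moves(targets=[0.003,0,0,0,0,0,0.25,0.006,0,0,0,0,0,0.25,0.008,0,0,0,0,0,0.25,0.008,0,0,0,0,0,0.25])

```text
clock: 11.2
eef_pos: [0.4829, -0.3555, 0.0147]
tool_rot: [0.505, -0.495, -0.505, -0.495]
ft_force: [1.4, 0.4, -0.1]
grip_width: 0.0282
```

apply_moves(targets=[0.002,0,0,0,0,0,0.25,0.003,0,0,0,0,0,0.25,0.003,0,0,0,0,0,0.25])

```text
clock: 11.45
eef_pos: [0.4829, -0.3555, 0.0144]
tool_rot: [0.505, -0.495, -0.505, -0.495]
ft_force: [0.6, 2.1, 3.4]
grip_width: 0.0283
```

apply_moves(targets=[0,0,0,0,0,0,0.32,0,0,0,0,0,0,0.36,0,0,0,0,0,0,0.4,0,0,0,0,0,0,0.45,0,0,0,0,0,0,0.48,0,0,0,0,0,0,0.48,-0.02,0,0,0,0,0,0.48,-0.06,0,0,0,0,0,0.48,-0.12,0,0,0,0,0,0.48,-0.2,0,0,0,0,0,0.48,-0.25,0,0,0,0,0,0.48,-0.25,0,0,0,0,0,0.48])

```text
clock: 12.45
eef_pos: [0.4849, -0.3571, 0.0809]
tool_rot: [0.508, -0.495, -0.502, -0.495]
ft_force: [0.6, 0.1, -0.1]
grip_width: 0.0412
```

```bash
python3 - <<'E'
from h import *
plan([0.4825,-0.3555,0.0145],0.021+np.pi/2)
o=bot.get_obs(); p,d=bot.camera('side'); np.savez('side5.npz',p=p,d=d); cdraw('side',p,(232,156,292,206),12,(.5225,-.3547,.021,.0335),'pics/l.png')
E
```

```text
clk 12.45 pos [ 0.4849 -0.3571  0.0809] q6 [-0.63  0.53  0.04  1.07 -0.   -0.66] jaw 91.2 w 0.0412 F [ 0.6  0.1 -0.1]
row [0.2654, 0.011, 0.0081] [-0.001, -0.01, 0.012]
```

View pics/l.png

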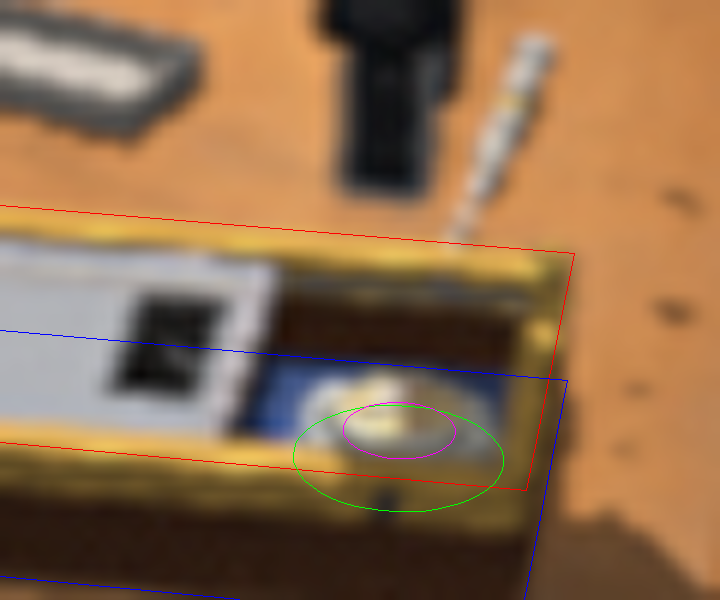

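```bash
python3 - <<'E'
from h import *
f=np.load('side5.npz');p,d=f['p'],f['d']
for z in (.030,.034): print(pw('side',d,245.2,184.2,z))
ft=np.load('top0.npz'); dt=ft['d']
# strip in top: dark pixels
m=(ft['p'].max(2)<90); m[:165]=0;m[184:]=0;m[:,286:]&=True
ys,xs=np.nonzero(m[165:184,286:314]); ys+=165;xs+=286
m2=(xs>288)&(xs<311)&(ys<181); xs,ys=xs[m2],ys[m2]
print(len(xs),xs.min(),xs.max(),ys.min(),ys.max(),xs.mean(),ys.mean(),pw('top',dt,xs.mean(),ys.mean(),.032))
# frame / glass heights from side depth
def zat(u,v): return pw('side',d,u,v)[2]
hs=np.array([pw('side',d,u,v) for u in range(240,251) for v in range(181,188)]); print(np.median(hs,0), hs[:,2].std())
gs=np.array([pw('top',dt,u,v) for u in range(286,311) for v in range(155,180)]); print('glass top cam',np.median(gs[:,2]))
plan([.534,-.3545,.05],.021+np.pi/2)
E
```

```text
[ 0.53587997 -0.35583259  0.03      ]
[ 0.53450159 -0.34870358  0.034     ]
130 290 308 170 177 299.2307692307692 173.94615384615383 [ 0.53565217 -0.35371482  0.032     ]
[ 0.53581931 -0.35401948  0.03200614] 0.0010989101784318457
glass top cam 0.031037763246838157
clk 12.5 pos [ 0.4841 -0.3566  0.0791] q6 [-0.63  0.54  0.04  1.06 -0.   -0.66] jaw 91.2 w 0.0407 F [-0.7 -0.1 -0.4]
row [0.117, -0.1991, 0.0045] [-0.001, -0.007, 0.008]
```

apply_moves(targets=[0,-0.1,0.002,0,0,0,0.2,0.06,-0.2,0.008,0,0,0,0,0.1,-0.205,0.008,0,-0.007,0.008,0,0.1,-0.205,0.008,0,-0.007,0.008,0,0.1,-0.205,0.008,0,-0.007,0.008,0,0.1,-0.205,0.008,0,-0.007,0.008,0,0.1,-0.205,0.008,0,-0.007,0.008,0,0.1,-0.205,0.008,0,-0.007,0.008,0])

```text
clock: 13.17
eef_pos: [0.5335, -0.3528, 0.0522]
tool_rot: [-0.503, 0.495, 0.506, 0.495]
ft_force: [0.6, 0.8, 0.4]
grip_width: -0.0002
```

```bash
python3 - <<'E'
from h import *
plan([.5355,-.3538,.040],.021+np.pi/2)
o=bot.get_obs(); p,d=bot.camera('side'); np.savez('side6.npz',p=p,d=d); cdraw('side',p,(222,156,292,206),11,(.5225,-.3547,.021,.0335),'pics/m.png')
E
```

```text
clk 13.17 pos [ 0.5335 -0.3528  0.0522] q6 [-0.58  0.64  0.14  1.08  0.   -0.6 ] jaw 91.1 w -0.0002 F [0.6 0.8 0.4]
row [0.0488, -0.008, -0.0041] [-0.002, 0.005, -0.007]
```

View pics/m.png

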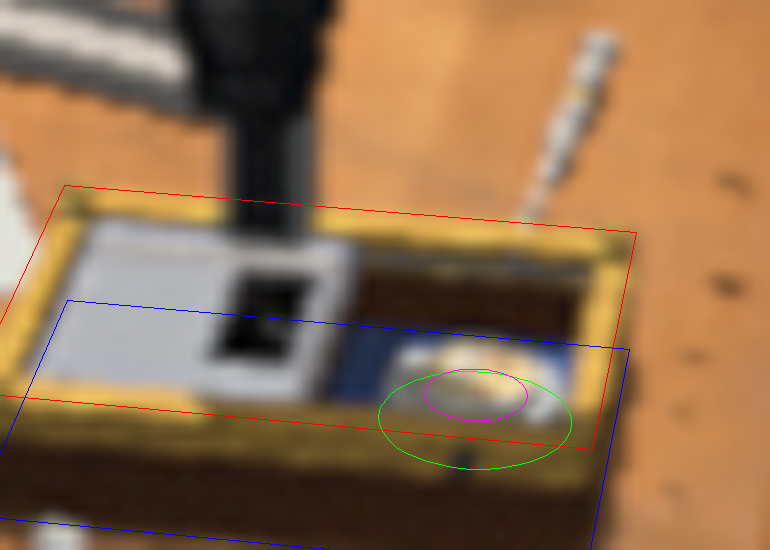

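apply_moves(targets=[0.015,-0.008,-0.004,0,0.005,-0.007,0,0.03,-0.008,-0.004,0,0.005,-0.007,0,0.045,-0.008,-0.004,0,0.005,-0.007,0,0.048,-0.008,-0.004,0,0.005,-0.007,0,0.048,-0.008,-0.004,0,0.005,-0.007,0,0.048,-0.008,-0.004,0,0.005,-0.007,0,0.048,-0.008,-0.004,0,0.005,-0.007,0])

```text
clock: 13.8
eef_pos: [0.5359, -0.3533, 0.0395]
tool_rot: [-0.505, 0.495, 0.505, 0.495]
ft_force: [-0.1, -0.2, 0.4]
grip_width: -0.0
```

```bash
python3 - <<'E'
from h import *
plan([.5355,-.3538,.034],.021+np.pi/2)
E
```

```text
clk 13.8 pos [ 0.5359 -0.3533  0.0395] q6 [-0.58  0.65  0.13  1.05  0.   -0.6 ] jaw 91.2 w -0.0 F [-0.1 -0.2  0.4]
row [0.0218, 0.0017, -0.0018] [-0.001, 0.001, -0.001]
```

Slow descent, 0.5 mm per row, short calls.

apply_moves(targets=[0.003,0,0,0,0,0,0,0.006,0,0,0,0,0,0,0.009,0,0,0,0,0,0,0.012,0,0,0,0,0,0,0.012,0,0,0,0,0,0,0.012,0,0,0,0,0,0])

```text
clock: 14.3
eef_pos: [0.5358, -0.3533, 0.0364]
tool_rot: [-0.505, 0.495, 0.505, 0.495]
ft_force: [0.5, 0.5, -0.3]
grip_width: 0.0002
```

apply_moves(targets=[0.002,0,0,0,0,0,0,0.004,0,0,0,0,0,0,0.006,0,0,0,0,0,0,0.008,0,0,0,0,0,0])

```text
clock: 14.63
eef_pos: [0.5358, -0.3533, 0.0344]
tool_rot: [-0.505, 0.495, 0.505, 0.495]
ft_force: [0.2, -1.2, 0.4]
grip_width: -0.0
```

apply_moves(targets=[0.002,0,0,0,0,0,0,0.004,0,0,0,0,0,0,0.004,0,0,0,0,0,0])

```text
clock: 14.88
eef_pos: [0.5358, -0.3533, 0.0333]
tool_rot: [-0.505, 0.495, 0.505, 0.495]
ft_force: [0.7, 0.4, -0.1]
grip_width: -0.0004
```

apply_moves(targets=[0.002,0,0,0,0,0,0,0.004,0,0,0,0,0,0,0.004,0,0,0,0,0,0])

```text
clock: 15.13
eef_pos: [0.5358, -0.3534, 0.0324]
tool_rot: [-0.505, 0.495, 0.505, 0.495]
ft_force: [-0.5, -0.1, 0.2]
grip_width: -0.0002
```

apply_moves(targets=[0.002,0,0,0,0,0,0,0.004,0,0,0,0,0,0,0.004,0,0,0,0,0,0])

```text
clock: 15.38
eef_pos: [0.536, -0.3534, 0.032]
tool_rot: [-0.505, 0.495, 0.505, 0.495]
ft_force: [-1.7, 1.4, 3.9]
grip_width: 0.0
```

apply_moves(targets=[0.002,0,0,0,0,0,0,0.002,0,0,0,0,0,0])

```text
clock: 15.55
eef_pos: [0.5363, -0.3535, 0.0318]
tool_rot: [0.505, -0.495, -0.505, -0.495]
ft_force: [-1.3, 1.8, 4.9]
grip_width: -0.0001
```

apply_moves(targets=[0.002,0,0,0,0,0,0,0.004,0,0,0,0,0,0,0.004,0,0,0,0,0,0])

```text
clock: 15.8
eef_pos: [0.5368, -0.3535, 0.0315]
tool_rot: [0.506, -0.494, -0.505, -0.495]
ft_force: [-0.9, 1.5, 7.8]
grip_width: 0.0001
```

apply_moves(targets=[0.001,0,0,0,0,0,0,0.001,0,0,0,0,0,0])

```text
clock: 15.97
eef_pos: [0.5369, -0.3535, 0.0315]
tool_rot: [0.506, -0.494, -0.505, -0.495]
ft_force: [-0.3, 2.3, 8.5]
grip_width: -0.0
```

apply_moves(targets=[0.001,0.002,0,0,0,0,0,0.001,0.006,0,0,0,0,0,0.001,0.01,0,0,0,0,0,0.001,0.014,0,0,0,0,0,0.001,0.018,0,0,0,0,0])

```text
clock: 16.38
eef_pos: [0.5335, -0.3536, 0.0314]
tool_rot: [0.507, -0.494, -0.504, -0.496]
ft_force: [1.1, 2.6, 8.1]
grip_width: 0.0
```

apply_moves(targets=[0,0.005,0,0,0,0,0,0,0.01,0,0,0,0,0,0,0.015,0,0,0,0,0,0,0.02,0,0,0,0,0])

```text
clock: 16.72
eef_pos: [0.5285, -0.3537, 0.0314]
tool_rot: [0.507, -0.494, -0.504, -0.496]
ft_force: [0.9, 2.0, 7.9]
grip_width: -0.0001
```

apply_moves(targets=[0,0.005,0,0,0,0,0,0,0.01,0,0,0,0,0,0,0.015,0,0,0,0,0,0,0.02,0,0,0,0,0,0,0.025,0,0,0,0,0,0,0.03,0,0,0,0,0,0,0.035,0,0,0,0,0,0,0.04,0,0,0,0,0])

```text
clock: 17.38
eef_pos: [0.5185, -0.3539, 0.0314]
tool_rot: [0.507, -0.494, -0.504, -0.496]
ft_force: [1.2, 1.5, 8.4]
grip_width: -0.0
```

```bash
python3 - <<'E'
from h import *
plan([.48,-.3556,.0314],.021+np.pi/2)
o=bot.get_obs(); p,d=bot.camera('side'); cdraw('side',p,(222,156,292,206),11,(.5225,-.3547,.021,.0335),'pics/n.png'); plan([.48,-.3556,.0314],.021+np.pi/2)
E
```

```text
clk 17.38 pos [ 0.5185 -0.3539  0.0314] q6 [-0.6   0.63  0.07  1.    0.   -0.62] jaw 91.2 w -0.0 F [1.2 1.5 8.4]
row [-0.0006, 0.154, -0.0034] [0.001, -0.001, 0.009]
clk 17.43 pos [ 0.5182 -0.3539  0.0314] q6 [-0.6   0.63  0.07  1.    0.   -0.62] jaw 91.2 w 0.0001 F [0.8 2.  7.9]
row [-0.0006, 0.1527, -0.0034] [0.001, -0.001, 0.008]
```

View pics/n.png

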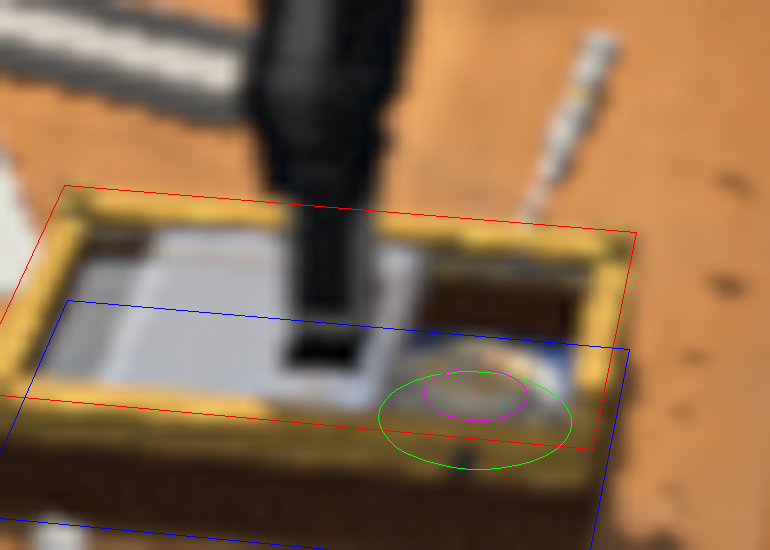

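apply_moves(targets=[0,0.005,0,0,0,0,0,0,0.011,0,0,0,0,0,0,0.017,0,0,0,0,0,0,0.023,0,0,0,0,0,0,0.029,0,0,0,0,0,0,0.035,0,0,0,0,0,0,0.041,0,0,0,0,0,0,0.047,0,0,0,0,0,0,0.052,0,0,0,0,0,0,0.056,0,0,0,0,0,0,0.06,0,0,0,0,0])

```text
clock: 18.35
eef_pos: [0.5034, -0.3543, 0.0314]
tool_rot: [0.507, -0.494, -0.504, -0.496]
ft_force: [1.7, 2.5, 8.5]
grip_width: -0.0001
```

apply_moves(targets=[0,0.005,0,0,0,0,0,0,0.01,0,0,0,0,0,0,0.015,0,0,0,0,0,0,0.02,0,0,0,0,0,0,0.025,0,0,0,0,0,0,0.03,0,0,0,0,0,0,0.035,0,0,0,0,0,0,0.04,0,0,0,0,0])

```text
clock: 19.02
eef_pos: [0.4934, -0.3545, 0.0314]
tool_rot: [0.507, -0.494, -0.504, -0.496]
ft_force: [1.0, 2.8, 8.8]
grip_width: 0.0002
```

apply_moves(targets=[0.002,0.004,0.001,0,0,0,0,0.004,0.008,0.001,0,0,0,0,0.005,0.012,0.001,0,0,0,0,0.005,0.014,0.001,0,0,0,0])

```text
clock: 19.35
eef_pos: [0.4905, -0.3546, 0.031]
tool_rot: [0.507, -0.493, -0.504, -0.496]
ft_force: [1.8, 2.4, 11.1]
grip_width: 0.0
```

```bash
python3 - <<'E'
from h import *
plan([.478,-.3549,.0314],.021+np.pi/2)
E
```

```text
clk 19.35 pos [ 0.4905 -0.3546  0.031 ] q6 [-0.63  0.59 -0.01  0.97  0.   -0.65] jaw 91.2 w 0.0 F [ 1.8  2.4 11.1]
row [-0.002, 0.0502, -0.0001] [0.001, -0.003, 0.011]
```

apply_moves(targets=[0.001,0.004,0,0,0,0,0,0.001,0.008,0,0,0,0,0,0.001,0.012,0,0,0,0,0,0.001,0.016,0,0,0,0,0])

```text
clock: 19.68
eef_pos: [0.4867, -0.3547, 0.0309]
tool_rot: [0.507, -0.493, -0.504, -0.496]
ft_force: [1.2, 2.8, 13.1]
grip_width: -0.0003
```

apply_moves(targets=[0,0.004,0,0,0,0,0,0,0.008,0,0,0,0,0,0,0.012,0,0,0,0,0])

```text
clock: 19.93
eef_pos: [0.4837, -0.3548, 0.0309]
tool_rot: [0.507, -0.493, -0.504, -0.496]
ft_force: [0.9, 2.7, 11.6]
grip_width: 0.0003
```

apply_moves(targets=[0,0.004,0,0,0,0,0,0,0.008,0,0,0,0,0,0,0.012,0,0,0,0,0])

```text
clock: 20.18
eef_pos: [0.4827, -0.3549, 0.0311]
tool_rot: [0.508, -0.492, -0.503, -0.497]
ft_force: [6.8, 3.4, 9.2]
grip_width: -0.0
```

apply_moves(targets=[0,0.004,0,0,0,0,0,0,0.008,0,0,0,0,0,0,0.01,0,0,0,0,0])

```text
clock: 20.43
eef_pos: [0.4813, -0.355, 0.0313]
tool_rot: [0.509, -0.492, -0.502, -0.497]
ft_force: [8.2, 3.4, 8.2]
grip_width: -0.0
```

apply_moves(targets=[0.003,0,0.001,0,0,0,0,0.006,0,0.001,0,0,0,0,0.006,0,0.001,0,0,0,0])

```text
clock: 20.68
eef_pos: [0.4806, -0.355, 0.0304]
tool_rot: [0.509, -0.492, -0.502, -0.496]
ft_force: [3.3, 3.6, 13.2]
grip_width: -0.0002
```

apply_moves(targets=[0,0.004,0,0,0,0,0,0,0.008,0,0,0,0,0,0,0.01,0,0,0,0,0])

```text
clock: 20.93
eef_pos: [0.4772, -0.355, 0.0304]
tool_rot: [0.508, -0.493, -0.503, -0.496]
ft_force: [1.3, 3.0, 15.7]
grip_width: -0.0002
```

```bash
python3 - <<'E'
from h import *
plan([.478,-.3549,.0314],.021+np.pi/2)
p,d=bot.camera('side'); cdraw('side',p,(222,156,292,206),11,(.5225,-.3547,.021,.0335),'pics/o.png'); plan([.48,-.3556,.0314],.021+np.pi/2)
E
```

```text
clk 20.93 pos [ 0.4772 -0.355   0.0304] q6 [-0.64  0.57 -0.04  0.95  0.   -0.66] jaw 91.3 w -0.0002 F [ 1.3  3.  15.7]
row [-0.0038, -0.0032, 0.0003] [0.002, -0.005, 0.018]
clk 20.98 pos [ 0.4768 -0.355   0.0304] q6 [-0.64  0.57 -0.04  0.95  0.   -0.66] jaw 91.3 w -0.0 F [ 0.8  4.  16.6]
row [-0.0038, -0.0129, -0.0027] [0.002, -0.005, 0.016]
```

View pics/o.png

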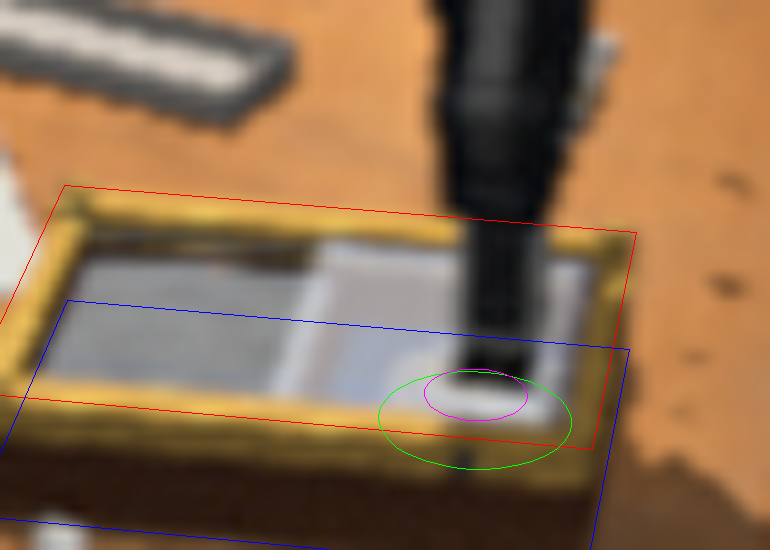

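apply_moves(targets=[-0.008,0,0,0,0,0,0,-0.008,0.002,0,0,0,0,0])

```text
clock: 21.15
eef_pos: [0.4761, -0.3549, 0.0313]
tool_rot: [0.508, -0.493, -0.503, -0.496]
ft_force: [4.6, 1.8, 8.0]
grip_width: 0.0
```

apply_moves(targets=[0,0.004,0,0,0,0,0,0,0.006,0,0,0,0,0])

```text
clock: 21.32
eef_pos: [0.476, -0.3549, 0.0313]
tool_rot: [0.509, -0.492, -0.503, -0.497]
ft_force: [7.8, 2.4, 6.5]
grip_width: -0.0001
```

apply_moves(targets=[-0.01,0,0,0,0,0,0,-0.025,0,0,0,0,0,0,-0.06,0,0,0,0,0,0,-0.12,0,0,0,0,0,0,-0.2,0,0,0,0,0,0,-0.3,0,0,0,0,0,0,-0.3,0,0,0,0,0,0])

```text
clock: 21.9
eef_pos: [0.4729, -0.3562, 0.1086]
tool_rot: [0.507, -0.495, -0.503, -0.495]
ft_force: [0.8, -1.6, 0.2]
grip_width: 0.0001
```

apply_moves(targets=[-0.3,0.6,0.2,0,0,0,0,-0.3,0.7,0.2,0,0,0,0,-0.3,0.7,0.2,0,0,0,0,-0.3,0.7,0.2,0,0,0,0,-0.3,0.7,0.2,0,0,0,0,-0.3,0.7,0.2,0,0,0,0,-0.3,0.7,0.2,0,0,0,0])

```text
clock: 22.48
eef_pos: [0.2939, -0.308, 0.1794]
tool_rot: [0.505, -0.495, -0.504, -0.495]
ft_force: [0.1, -0.7, 0.0]
grip_width: 0.0002
```

```bash
python3 - <<'E'
from h import *
plan([.478,-.3549,.0314],.021+np.pi/2)
p,d=bot.camera('side'); crop(p,222,156,292,206,11,'pics/q_side.png')
p,d=bot.camera('top'); cv2.imwrite('pics/q_full.png',cv2.cvtColor(p,cv2.COLOR_RGB2BGR)); crop(p,268,143,330,215,8,'pics/q_top.png')
E
```

```text
clk 22.48 pos [ 0.2939 -0.308   0.1794] q6 [-0.81  0.13 -0.28  1.17 -0.   -0.83] jaw 91.1 w 0.0002 F [ 0.1 -0.7  0. ]
row [0.5927, -0.7323, -0.2009] [-0.005, -0.002, 0.001]
```

View pics/q_side.png

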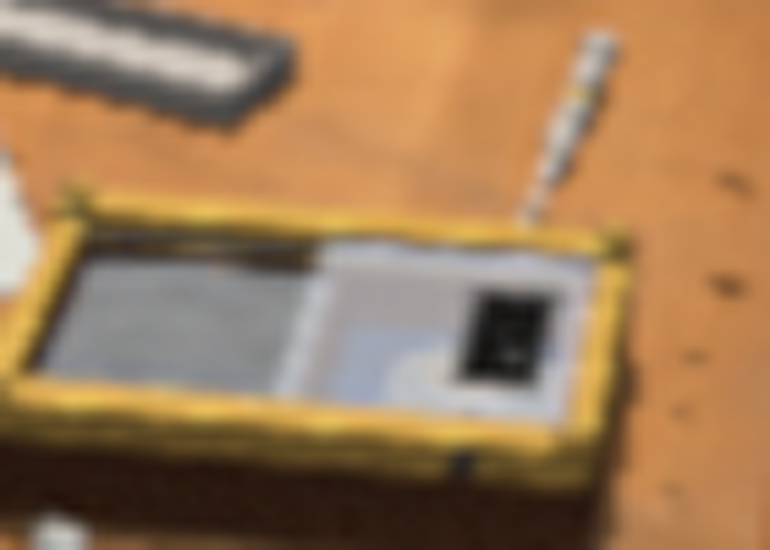

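View pics/q_top.png

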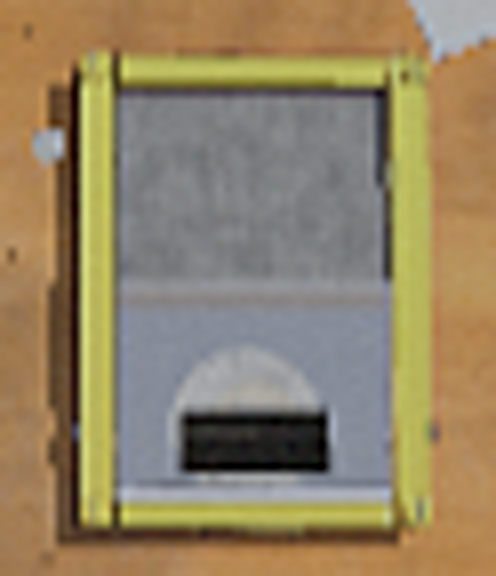

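View pics/q_full.png

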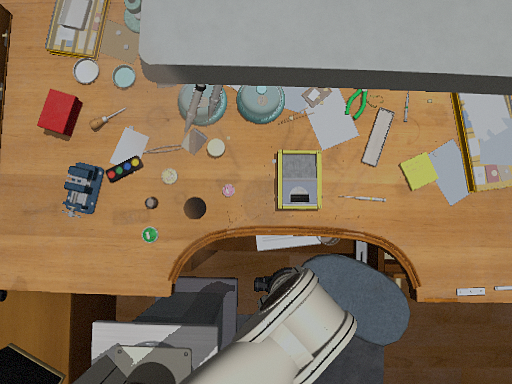

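```bash
python3 - <<'E'
from h import *
p,d=bot.camera('top')
m=p.max(2)<90; ys,xs=np.nonzero(m[190:204,290:309]); ys+=190; xs+=290
print(len(xs),ys.mean(),xs.mean(),ys.min(),ys.max()); a=pw('top',d,xs.mean(),ys.mean(),.032); print(a, 'travel',np.array([0.53565,-.35371])-a[:2])
print(bot.get_obs()['ft_force'].round(1)); print(bot.job_done())
E
```

```text
127 197.96850393700788 299.56692913385825 194 201
[ 0.47619211 -0.35564208  0.032     ] travel [0.05945789 0.00193208]
[ 0.5  0.1 -0.3]
the job is handed in; nothing more can be done
None
```

The watch movement is in the case's front seat and the glass cover is shut. I handed the job in at about 22.5 s of the 58 s allowed.

- **Movement:** I centred the cream-coloured movement from the black block by squeezing it once. I then gripped it across the seat's open sides and lowered it between the curbs. The seat was felt at TCP z 14.4 mm, within 0.5 mm of where I expected it, with about 3 N, and I let go there. A side picture taken after release showed it lying in the seat.
- **Cover:** I felt the rubber strip at about 32 mm and drew the cover forward with 8 to 13 N of press. At the catches the pull rose to about 8 N and then fell to about 1 N. I took this as the snap, and the fingertip then stopped against the front bar.
- **Last checks:** In the top picture the cover lies against the front bar. The strip had moved 59.5 mm and did not spring back. The loupe, screwdriver and brass box look unmoved, and the arm was clear with no contact force.

Checks that disagreed or went wrong:
- The two cameras differed by about 2 mm on the seat's x. I used the side camera, which matched the held disc, and the clean descent between the curbs bore it out.
- The first squeeze rode over the top of the ring, so I repeated it lower.
- The gripper read 28.5 mm on the 32 mm ring; the pictures showed it held.
- The press briefly reached about 16.6 N just after the catches gave, under the 20 N limit, and I eased it at once.
- With the cover shut, the strip hides part of the movement, so its final pose was only partly visible through the glass.

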